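# Clip the brass covers into the transport rack and latch the clamp bar

## Robot

A 6-joint arm with a two-finger parallel gripper is mounted at the origin on the work surface. World frame = base frame: x ahead of the robot, y to its left, z up, the work surface at z = 0. Lengths are in m, angles in rad, forces in N, time in s.
With the tool pointing down it reaches from about 0.3 to 0.825 m from the base axis. Payload 5.4 kg.
Tool frame: the origin (TCP) lies midway between the tips of the shut fingers; the grasp point (between the pads) lies 19 mm behind it; z points along the fingers, y is the direction in which the jaws open and shut (so a half turn about z gives the same grasp; the last joint's range is limited). The gripper opens to 92 mm and grips with 3 to 60 N. Pads are 20 mm wide; open, the fingers measure 128 mm over their backs; the gripper's body (75 mm by 189 mm) begins 69 mm behind the grasp point.
Start: joints at [-1.406, 0.158, 1.597, -0, 1.386, -0.21], TCP at [0.21, -0.535, 0.215] pointing down, gripper open.
Joint ranges: [-2.91, 2.91], [-0.94, 2.29], [0.18, 2.7], [-1.29, 4.43], [0.17, 2.64], [-3, 3]. Speed limits (rad/s): [2.57, 2.57, 3.14, 3.14, 3.14, 3.14].

## Interface

Orientations are given as a 3x3 rotation matrix whose columns are the frame's x, y, z axes.
In Python, from workcell import ctrl gives the robot as it stands. The module is installed in compiled form; this text tells all that it offers. Calls block until the motion is done:
- ctrl.reach(position, orientation): joint-space move of the TCP to a pose.
- ctrl.servo_line(position, frame=None, velocity=0.15, max_force=None): straight line of the TCP; frame=None keeps the orientation; velocity is the mean speed in m/s. With max_force (N) it stops when the force on the tool has changed by that much, and returns True; else False.
- ctrl.goto_joints(angles): joint-space move.
- ctrl.gripper_to(opening): opening from 0.0 (shut) to 1.0 (fully open); the grip force is fixed at half the most; returns when the fingers have stopped.
- ctrl.sleep(seconds).
- ctrl.solve_ik(position, orientation): joint angles nearest the present ones, or None.
- ctrl.sense(): the state.
- ctrl.capture(name): name is "scene" or "top" or "wrist"; returns a dict with "img" (384x512x3 uint8, red, green, blue), "fx", "fy", "cx", "cy" (pixels), "cam_to_world" (4x4, takes a point from camera to world coordinates); the wrist camera has in their place "hand_eye" (4x4, takes a point from camera to tool coordinates, whose origin is the TCP and whose axes are the flange's). Camera axes: x right, y down, z forward; pixel columns grow to the right and rows downward; lengths in m; the calibration is good to about 2 mm. The wrist camera is an equidistant fisheye: a pixel r from the principal point sees the ray r / f radians off the axis. A picture is of the moment at which its call begins: read the wrist's pose just before it. There is no depth.
A pose or a line that the arm cannot do raises ctrl.MotionError and nothing moves.
- ctrl.close_job(): hands the job in, once; it reports no verdict.
The state is a dict: "time": time; "q": joint angles; "qvel": joint speeds; "joint_efforts": joint torques, N m; "eef_pos": TCP position; "orientation": TCP orientation; "wrist_force": force on the tool from outside, world axes, zero at the start; "torque": the same for the moment, N m; "grip_width": opening from 0.0 (shut) to 1.0 (fully open).
Only numpy, scipy, OpenCV 4.12 (cv2) and the standard library are available. Lean on these libraries where they do the work, as an engineer would, in place of code of your own. Each camera call takes 0.05 s, during which the arm holds its last target. There are 200 camera calls.

## Task

Pack this batch for transport: press every brass cover fully home, flat, into an empty clip bay of the rack, any bay. Then swing the clamp bar down fully over them, hook the draw latch's loop over the keeper tongue on the bar's end, and press the latch lever down over centre until it lies flat and stays. Leave the other tools on the table where they are.

Things in the scene. Friction and masses are not known exactly. Their poses are not given: they have to be found in the camera images.
- cover0_lug (a point): Brass cover, one of two or three alike (None if absent): plate 120 x 56 x 12 mm lying flat (lowest 5 mm stepped in to 116 x 52) with an upright grip lug in its middle, 26 mm (along the length) x 30 mm x 34 mm tall; 0.25-0.5 kg. The point is the lug's centre, 29 mm above the plate's underside, 17 mm below the lug's top. x along the 120 mm length, y across, z up; a half turn makes no difference.
- cover1_lug (a point): Brass cover, one of two or three alike (None if absent): plate 120 x 56 x 12 mm lying flat (lowest 5 mm stepped in to 116 x 52) with an upright grip lug in its middle, 26 mm (along the length) x 30 mm x 34 mm tall; 0.25-0.5 kg. The point is the lug's centre, 29 mm above the plate's underside, 17 mm below the lug's top. x along the 120 mm length, y across, z up; a half turn makes no difference.
- cover2_lug (a point): Brass cover, one of two or three alike (None if absent): plate 120 x 56 x 12 mm lying flat (lowest 5 mm stepped in to 116 x 52) with an upright grip lug in its middle, 26 mm (along the length) x 30 mm x 34 mm tall; 0.25-0.5 kg. The point is the lug's centre, 29 mm above the plate's underside, 17 mm below the lug's top. x along the 120 mm length, y across, z up; a half turn makes no difference.
- bay0 (a point): Clip bay 0 (nearest the latch): centre of its floor, 10 mm above the table. A cover lies in it with its length along x (across the rack); y runs along the rack from latch end to hinge end; bays are 66 mm apart. Home, the lug's centre is 29 mm above this point.
- bay1 (a point): Clip bay 1 (the middle one): centre of its floor, 10 mm above the table. A cover lies in it with its length along x (across the rack); y runs along the rack from latch end to hinge end; bays are 66 mm apart. Home, the lug's centre is 29 mm above this point.
- bay2 (a point): Clip bay 2 (nearest the bar hinge): centre of its floor, 10 mm above the table. A cover lies in it with its length along x (across the rack); y runs along the rack from latch end to hinge end; bays are 66 mm apart. Home, the lug's centre is 29 mm above this point.
- rack: Grey rack with three clip bays, fixed; origin under the middle bay, axes as the bays. Partitions 22 mm high leave 3 mm each side of a plate. At both ends of a bay a round steel spring nose (20 mm thick, centre 18 mm above the floor) stands 2.5 mm over the plate's end: a plate meets it 25 mm up and needs a straight push of about 6 to 15 N to snap under. Side walls at x = +-85 mm, 26 mm high.
- clamp_bar (a joint): Hinge of the clamp bar, rad: 0 = down level over the bays, about 1.9 = standing up, leaning back (start), stop at 2.1. Aluminium, 267 mm long, 30 wide, 12 thick. The stiff hinge (0.6 N m) holds it wherever it is left, so push it all the way down; it comes fully down only if all covers are home (it then clears the lugs by 2 mm).
- bar_hinge (a point): Point on the hinge axis of the clamp bar, 64 mm above the table, 132 mm from the middle bay towards +y; fixed to the rack, axes as the bays (hinge axis along x). From here the closed bar runs along -y, its mid-plane through this point.
- bar_push (a point): Point on the clamp bar's upper (outer) face, 215 mm from the hinge axis, 6 mm off its mid-plane: push here to close it, or pinch the bar across its width and lead it round. Its frame turns with the bar: -y towards the bar's free end, z out of the upper face.
- keeper_seat (a point): Seat of the hooked loop's crossbar centre: 4 mm above the clamp bar, on the hinge (+y) side of the keeper tongue at the bar's free end. Tongue: steel, 18 mm wide, 6 thick, 22.5 tall, leaning 20 degrees over the seat. To clear it the crossbar must pass 27 mm or more above the seat and come down 8 to 13 mm to the +y side; tension then draws it in. Axes turn with the bar (bar down: those of the bays).
- crossbar (a point): Centre of the crossbar of the latch's wire loop: 8 mm rod along x with a knurled 16 mm knob at each end, 54 mm over the knobs' flat outer faces: pinch it there, along the rod, fingers straddling it. The loop is 83 mm from its pin on the lever to the crossbar, springy by some mm, and swings freely: let go, it drops by its own weight. Pulling it turns the lever too: lead it in an arc 85 to 100 mm from lever_pivot.
- lever (a joint): Latch lever hinge, rad: 0 = closed, level, pointing away from the clamp bar (rack -y); about 1.05 = up, leaning back (start); stop at 2.2, leaning towards the bar. Steel paddle 30 mm wide, 6 thick, tip 113 mm from the pivot; stays where left. With the loop hooked it takes a few N at lever_push, snaps past centre at about 0.2 rad and then holds itself at 0.
- loop (a joint): Angle of the loop relative to the lever, rad, 0 as when latched, growing as the crossbar rises towards the lever's handle; stop at 2.5 (start: leaning back near that stop). The loop pin is 20 mm from the lever's pivot. The loop's elevation above level (seen towards the clamp bar) is 0.33 - lever + loop.
- lever_pivot (a point): Point on the lever's pivot axis, 55 mm above the table, 65 mm from the closed bar's keeper seat towards the rack's -y; fixed to the rack, axes as the bays (pivot axis along x).
- lever_push (a point): Point on the lever's face that looks towards the clamp bar when up and upward when closed, 85 mm from the pivot: push here. Its frame turns with the lever: -y towards the lever's tip, z out of this face.
- hammer: Hammer lying on the table, a bystander; origin under its middle.
- spray_can: Grey can 60 mm in diameter, 170 mm tall, a bystander; origin under its centre.
- wire_brush: Brush lying on the table, a bystander; origin under its middle.
- weld_magnet: Black square welding magnet 90 x 90 x 22 mm, a bystander; origin under its centre.
There are look-alikes about, which are no part of the job. Leave any purple or white look-alike of the part that bears cover1_lug alone. What is shaped like the part that bears cover2_lug but turquoise is not meant.

How it is judged:
By the outcome, as a careful person would: the job done as asked, in the order asked, and still so for the second after the job is handed in, with the robot touching nothing.
Of cover0, cover1, cover2 only 2 to 3 are there at a start; the rules pass over those that are not, and their reading is None.
At some moment in a run one of cover0, cover1, cover2 may be knocked a few centimetres aside while the robot is not near it.
Once in a run the grip may slacken for a moment while it holds something.
It also fails if it takes over 210 s, if anything falls off the work surface, if the arm or the gripper's body presses on something with over 40 N, if the wrist force passes 120 N, or if a joint passes its speed limit or range.

## Working session

There is one attempt and no reset: what is moved stays moved. The work goes in short steps, each a Python script; the robot and the scene stay as the last script left them, time stands still between calls to the robot, and variables do not carry over. Pictures are saved under pics/ and viewed, about 12 in all and at most 16, crops included, and the job is handed in when it is done.

```bash
ls; mkdir -p pics; python3 - <<'E'
from workcell import ctrl
import cv2,numpy as np
for n in("scene","top"):
    c=ctrl.capture(n); cv2.imwrite(f"pics/{n}0.png",cv2.resize(c["img"][:,:,::-1],None,fx=1.5,fy=1.5,interpolation=cv2.INTER_CUBIC))
    print(n,c["fx"],c["fy"],c["cx"],c["cy"],np.round(c["cam_to_world"],4).tolist())
c=ctrl.capture("wrist");print(c["fx"],c["cx"],c["cy"],np.round(c["hand_eye"],4).tolist())
cv2.imwrite("pics/wrist0.png",c["img"][:,:,::-1])
print(ctrl.sense())
E
```

```text
pics
scene 413.90525996182276 413.90525996182276 251.1065724470324 198.43263188906596 [[-0.5694, 0.6454, -0.5091, 1.1558], [0.822, 0.4567, -0.3403, 0.4366], [0.0128, -0.6122, -0.7906, 1.0504], [0.0, 0.0, 0.0, 1.0]]
top 442.80280719373013 442.80280719373013 253.46656246649687 188.36694344205634 [[0.0112, -0.9977, 0.0669, 0.4224], [-0.9998, -0.0121, -0.0132, 0.032], [0.014, -0.0667, -0.9977, 1.3792], [0.0, 0.0, 0.0, 1.0]]
297.3186396354542 256.6227920827263 190.14175222237952 [[0.0013, -0.9648, -0.263, 0.0743], [1.0, 0.0013, 0.0003, -0.0009], [0.0001, -0.263, 0.9648, -0.1692], [0.0, 0.0, 0.0, 1.0]]
{'time': 0.15, 'q': array([-1.40607446e+00,  1.58870592e-01,  1.59792503e+00,  6.86725851e-06,
        1.38621198e+00, -2.10092327e-01]), 'qvel': array([ 0.00112186, -0.00131549, -0.0036406 ,  0.00057269, -0.00045179,
        0.00068555]), 'joint_efforts': array([ 3.27964008e-04, -3.85918772e+01, -3.22435284e+01,  7.02646910e-02,
        3.51368613e-02, -8.18698368e-05]), 'eef_pos': array([ 0.2104135 , -0.53460335,  0.21387302]), 'orientation': array([[ 9.30576160e-01,  3.66098292e-01, -2.25361888e-04],
       [ 3.66098237e-01, -9.30575161e-01,  1.39690715e-03],
       [ 3.01689148e-04, -1.38243309e-03, -9.99998999e-01]]), 'wrist_force': array([-0.05878603,  0.59399093,  0.64924146]), 'torque': array([ 0.04203816,  0.03758685, -0.01728398]), 'grip_width': 1.0023802826853585}
```

View pics/scene0.png

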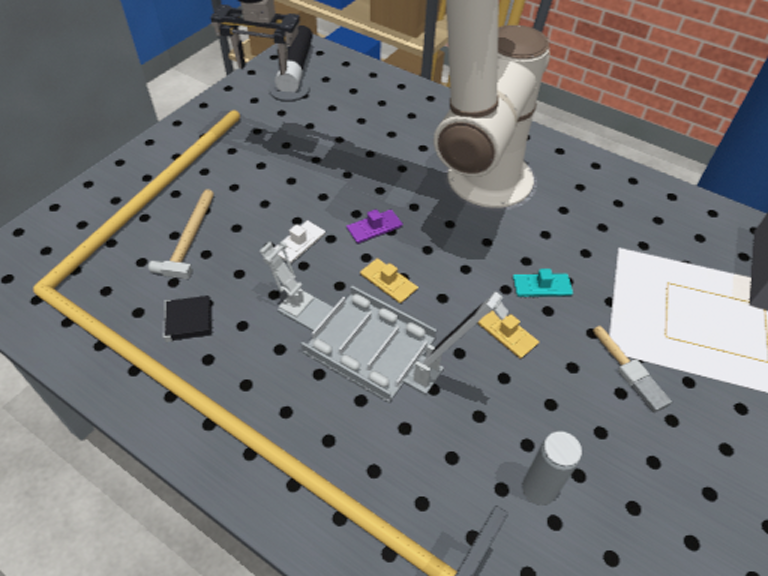

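View pics/top0.png

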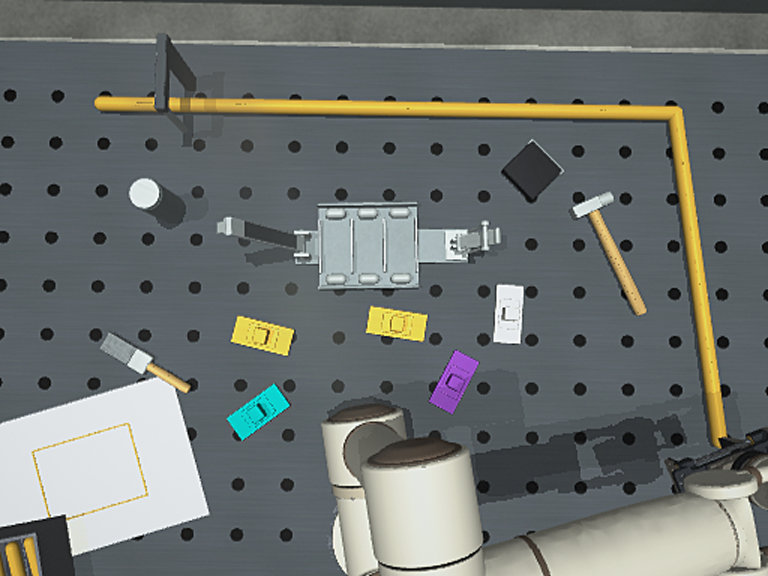

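```bash
cat > h.py <<'E'
from workcell import ctrl
import cv2,numpy as np
def shot(name):
    s=ctrl.sense(); c=ctrl.capture(name)
    if name=="wrist":
        T=np.eye(4);T[:3,:3]=s["orientation"];T[:3,3]=s["eef_pos"];c["T"]=T@c["hand_eye"]
    else: c["T"]=c["cam_to_world"]
    c["name"]=name; return c
def ray(c,uv):
    a=(uv[0]-c["cx"])/c["fx"];b=(uv[1]-c["cy"])/c["fy"]
    if c["name"]=="wrist":
        r=np.hypot(a,b); k=np.sin(r)/max(r,1e-9); d=np.array([a*k,b*k,np.cos(r)])
    else: d=np.array([a,b,1.])
    d=c["T"][:3,:3]@d; return c["T"][:3,3],d/np.linalg.norm(d)
def onz(c,uv,z):
    o,d=ray(c,uv); return (o+d*(z-o[2])/d[2])
def proj(c,p):
    q=np.linalg.inv(c["T"])@np.r_[p,1.]; q=q[:3]
    if c["name"]=="wrist":
        h=np.hypot(q[0],q[1]); r=np.arctan2(h,q[2])/max(h,1e-9)
        return np.array([c["cx"]+c["fx"]*q[0]*r,c["cy"]+c["fy"]*q[1]*r])
    return np.array([c["cx"]+c["fx"]*q[0]/q[2],c["cy"]+c["fy"]*q[1]/q[2]])
def tri(c1,u1,c2,u2):
    (o,d),(p,e)=ray(c1,u1),ray(c2,u2)
    A=np.stack([d,-e],1); t=np.linalg.lstsq(A,p-o,rcond=None)[0]
    a,b=o+d*t[0],p+e*t[1]; return (a+b)/2,np.linalg.norm(a-b)
def down(yaw):  # tool x axis at yaw, z down
    c,s=np.cos(yaw),np.sin(yaw); return np.array([[c,s,0],[s,-c,0],[0,0,-1.]])
def brass(img):
    h=cv2.cvtColor(img,cv2.COLOR_RGB2HSV); return cv2.inRange(h,(19,110,80),(32,255,255))
def covers(c,z=.012,amin=300,amax=60000):
    """plate outline -> list of (centre xy, yaw of long axis, sides, px)"""
    out=[]
    for k in cv2.findContours(brass(c["img"]),cv2.RETR_EXTERNAL,cv2.CHAIN_APPROX_NONE)[0]:
        if not amin<cv2.contourArea(k)<amax: continue
        P=np.array([onz(c,p[0].astype(float),z)[:2] for p in k],np.float32)
        (x,y),(w,h),a=cv2.minAreaRect(P*1000)
        if w<h: w,h,a=h,w,a+90
        out.append((np.array([x,y])/1000,np.deg2rad((a+90)%180-90),(w,h),k.reshape(-1,2).mean(0)))
    return out
def save(img,f,s=1): cv2.imwrite("pics/"+f,cv2.resize(img[:,:,::-1],None,fx=s,fy=s,interpolation=cv2.INTER_CUBIC))
E
python3 - <<'E'
from h import *
c=shot("top")
for o in covers(c): print(o)
for uv in [(368,246),(336,213),(400,213),(337,280),(401,280)]: print(onz(c,np.array(uv)/1.5,.035))
# hover over rack
R=onz(c,np.array((368,246))/1.5,.03); print(R)
ctrl.reach([R[0]-.07,R[1],.33],down(0)); print(ctrl.sense()["time"])
w=shot("wrist"); save(w["img"],"w1.png",1.5)
E
```

```text
(array([0.40369174, 0.25483139]), np.float64(1.3376180643888833), (119.27241516113281, 55.5434455871582), array([174.50943396, 223.35849057]))
(array([ 0.43078091, -0.01960028]), np.float64(1.425819696005381), (119.51220703125, 55.854862213134766), array([264.00925926, 215.4537037 ]))
(array([ 0.56253589, -0.47682892]), np.float64(0.4472604280841544), (233.20046997070312, 25.513011932373047), array([411.31944444, 174.97916667]))
(array([ 0.77616907, -0.25451813]), np.float64(1.0275078691512605), (1346.6976318359375, 573.087158203125), array([353.62014134, 118.46024735]))
(array([0.88414618, 0.55239905]), np.float64(-1.55494793421043), (125.1607894897461, 28.81239128112793), array([83.58241758, 68.76923077]))
[0.58675623 0.03987337 0.035     ]
[0.65365974 0.10600612 0.035     ]
[ 0.65543528 -0.02466851  0.035     ]
[0.51661864 0.10184225 0.035     ]
[ 0.51819658 -0.02795873  0.035     ]
[0.58736759 0.03990248 0.03      ]
2.5583
```

View pics/w1.png

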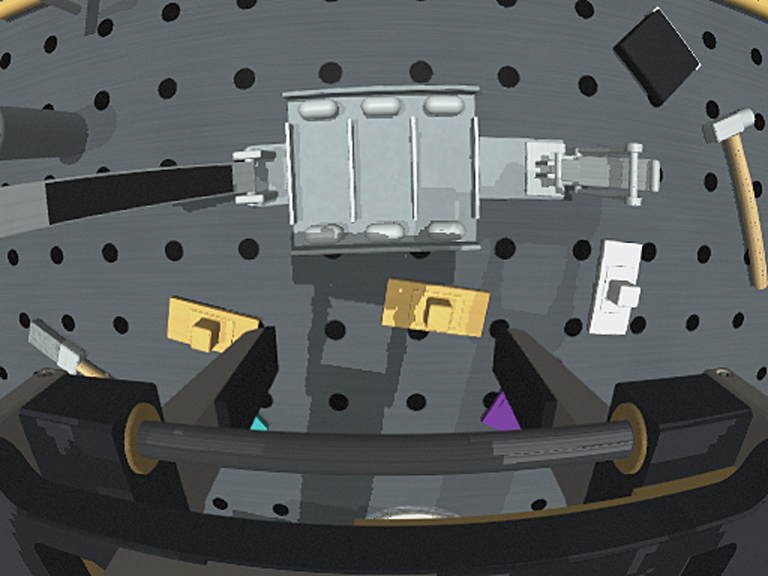

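```bash
python3 - <<'E'
from h import *
# manual pixels from w1: recreate camera at the same pose (arm unmoved)
c=shot("wrist")
for uv in [(352,118),(354,222),(415,117),(417,220),(290,123),(293,224),(474,118),(477,222)]: print(uv,onz(c,np.array(uv)/1.5,.032).round(4))
ctrl.reach([.645,.04,.25],down(0)); 
w=shot("wrist"); np.savez("w2.npz",img=w["img"],T=w["T"]); save(w["img"],"w2.png",1.5)
t=shot("top"); print([ (o[0],o[1],o[2]) for o in covers(t) if o[2][0]<130 and o[2][1]>40]); save(t["img"],"top1.png")
E
```

```text
(352, 118) [0.6425 0.074  0.032 ]
(354, 222) [0.5329 0.0727 0.032 ]
(415, 117) [0.6436 0.0091 0.032 ]
(417, 220) [0.5351 0.0063 0.032 ]
(290, 123) [0.6395 0.1392 0.032 ]
(293, 224) [0.5316 0.1382 0.032 ]
(474, 118) [ 0.6446 -0.0527  0.032 ]
(477, 222) [ 0.5338 -0.0581  0.032 ]
[(array([0.40369174, 0.25483139]), np.float64(1.3376180643888833), (119.27241516113281, 55.5434455871582)), (array([ 0.4283364 , -0.03633714]), np.float64(1.4256790810998248), (85.67855072021484, 55.86022186279297))]
```

View pics/w2.png

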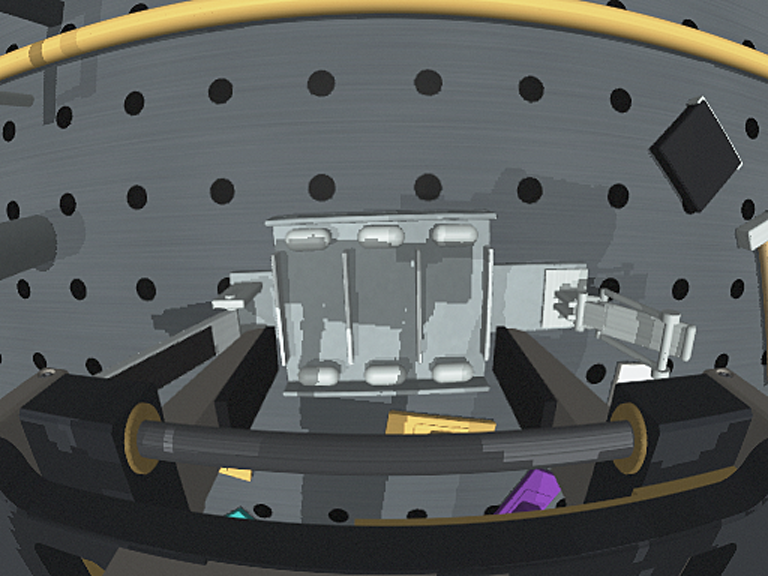

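View pics/top1.png

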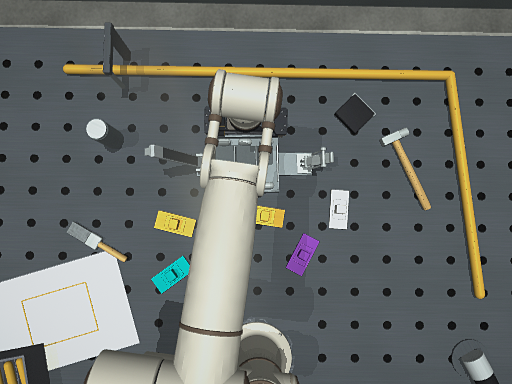

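```bash
python3 - <<'E'
from h import *
c=shot("wrist")
g=lambda L,z:np.array([onz(c,np.array(uv)/1.5,z)[:2] for uv in L])
P=g([(345,251),(350,361),(417,250),(420,361),(275,253),(283,361),(487,248),(487,361)],.032)
N=g([(308,238),(381,236),(454,233),(320,374),(384,374),(451,371)],.031)
print(P.round(4).tolist());print(N.round(4).tolist())
print(P.mean(0),N.mean(0))
for A in(N[:3],N[3:]): print((A[0]-A[2]),A[1])
print(N[:3].mean(0)-N[3:].mean(0))
E
```

```text
[[0.645, 0.0762], [0.538, 0.0741], [0.6459, 0.0121], [0.5381, 0.0069], [0.6436, 0.1404], [0.5367, 0.14], [0.6483, -0.0515], [0.5369, -0.0591]]
[[0.6568, 0.1095], [0.6583, 0.0442], [0.6614, -0.0208], [0.523, 0.1041], [0.5238, 0.0414], [0.5264, -0.0241]]
[0.59158127 0.04239557] [0.59161479 0.04238553]
[-0.00459249  0.1302829 ] [0.65826568 0.04416529]
[-0.00340964  0.12818715] [0.52376566 0.041421  ]
[0.13442934 0.00377036]
```

```bash
python3 - <<'E'
from h import *
print(ctrl.sense()["q"].round(2))
ctrl.reach([.51,.042,.28],down(np.pi)); print(ctrl.sense()["time"],ctrl.sense()["q"].round(2))
w=shot("wrist"); save(w["img"],"w3.png",1.5)
E
```

```text
[-0.12  0.32  1.33 -0.    1.49  1.45]
6.1333 [-0.15 -0.05  1.68 -0.    1.51 -1.72]
```

View pics/w3.png

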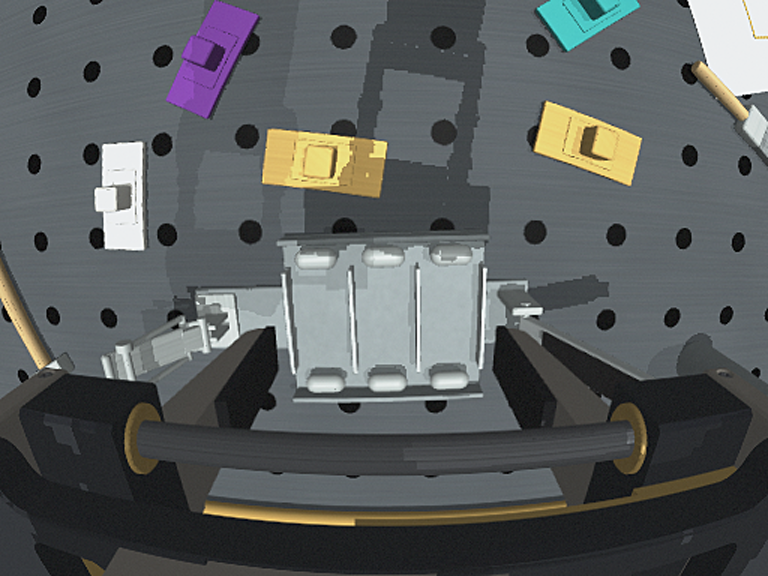

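```bash
python3 - <<'E'
from h import *
c=shot("wrist")
g=lambda L,z:np.array([onz(c,np.array(uv)/1.5,z)[:2] for uv in L])
P=g([(286,268),(292,372),(351,266),(354,371),(417,265),(418,370),(485,268),(481,368)],.032)
N=g([(315,258),(383,257),(451,254),(326,378),(387,378),(450,376)],.031)
print(P.round(4).tolist());print(N.round(4).tolist())
print(P.mean(0),N.mean(0))
print(N[3:].mean(0)-N[:3].mean(0),N[5]-N[3],N[2]-N[0])
for o in covers(c): print(o)
# go above near cover
ctrl.reach([.43,-.02,.25],down(1.426+np.pi/2))
w=shot("wrist"); save(w["img"],"w4.png",1)
for o in covers(w): print(o)
E
```

```text
[[0.5324, -0.0535], [0.6446, -0.0548], [0.5306, 0.0105], [0.642, 0.0111], [0.5295, 0.0738], [0.6408, 0.0775], [0.5321, 0.1407], [0.6397, 0.1442]]
[[0.5228, -0.0244], [0.522, 0.0412], [0.5187, 0.1066], [0.6512, -0.0188], [0.6505, 0.0454], [0.6488, 0.1117]]
[0.58646038 0.04369316] [0.58568676 0.04359419]
[0.12903633 0.00492447] [-0.00238896  0.13050054] [-0.00405581  0.13103607]
(array([0.87635327, 0.20496318]), np.float64(-1.5685789923951616), (842.1842651367188, 28.6427001953125), array([311.91412742, 337.89889197]))
(array([ 0.43005869, -0.01787437]), np.float64(1.4280165375885874), (119.28843688964844, 55.90236282348633), array([216.08810573, 107.85022026]))
(array([0.40245563, 0.25500482]), np.float64(1.3378918373489435), (120.16133117675781, 55.94518280029297), array([390.92146597,  95.30366492]))
(array([0.79891235, 0.18311482]), np.float64(1.4265311594905956), (580.2451171875, 25.49159812927246), array([363.34697856, 337.4288499 ]))
(array([0.70816864, 0.24739914]), np.float64(0.17852839920385158), (121.65034484863281, 47.5766487121582), array([420.5859375, 291.7265625]))
(array([ 0.62028943, -0.35415753]), np.float64(-0.4660578512957743), (122.59703826904297, 47.671382904052734), array([ 92.56589147, 291.51162791]))
(array([ 0.42928973, -0.01799523]), np.float64(1.4267311628884607), (119.23895263671875, 55.24959182739258), array([257.30452675, 163.74897119]))
(array([0.40154187, 0.25410632]), np.float64(1.3358746259812628), (122.04335021972656, 55.5590934753418), array([427.35602094, 123.92146597]))
```

```bash
cat >> h.py <<'E'
C=np.array([.5885,.0425]); YAW=.029
ex=np.array([np.cos(YAW),np.sin(YAW),0]); ey=np.array([-np.sin(YAW),np.cos(YAW),0]); ez=np.array([0,0,1.])
def rk(x,y,z): return np.r_[C,0]+ex*x+ey*y+ez*z
def st(m=""):
    s=ctrl.sense(); print(m,"t%.1f"%s["time"],"p",s["eef_pos"].round(4),"F",s["wrist_force"].round(1),"g %.3f"%s["grip_width"]); return s
E
cat > pick.py <<'E'
import sys
from h import *
def pick(xy,yaw):
    R=down(yaw+np.pi/2)
    ctrl.gripper_to(.75)
    ctrl.reach([*xy,.10],R)
    hit=ctrl.servo_line([*xy,.0145],velocity=.08,max_force=8); st(f"down {hit}")
    ctrl.gripper_to(0); st("grip")
    ctrl.servo_line([*xy,.12],velocity=.12); st("lift")
def place(bay):
    R=down(YAW+np.pi/2); p=lambda z: rk(0,(bay-1)*.066,z)
    ctrl.reach(p(.12),R); st("over")
    print(ctrl.servo_line(p(.060),velocity=.08,max_force=8)); st("pre")
E
python3 - <<'E'
from pick import *
pick([.4297,-.0182],1.4267)
place(0)
E
```

```text
down False t9.2 p [ 0.4303 -0.0184  0.015 ] F [-0.4 -0.5  0.2] g 0.749
grip t9.9 p [ 0.4297 -0.0183  0.0145] F [-0.7 -0.9  0.2] g 0.280
lift t10.9 p [ 0.4289 -0.0179  0.119 ] F [-0.1  0.7 -2.7] g 0.286
over t12.2 p [ 0.5899 -0.0234  0.1195] F [ 0.6 -0.4 -4. ] g 0.281
False
pre t13.1 p [ 0.591  -0.0236  0.0605] F [ 0.  -0.1 -2.3] g 0.280
```

```bash
python3 - <<'E'
from h import *
w=shot("wrist"); save(w["img"][100:,80:440],"w5.png",2)
t=shot("top"); save(t["img"][100:230,180:350],"t5.png",4)
E
```

```text
(no output)
```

View pics/w5.png

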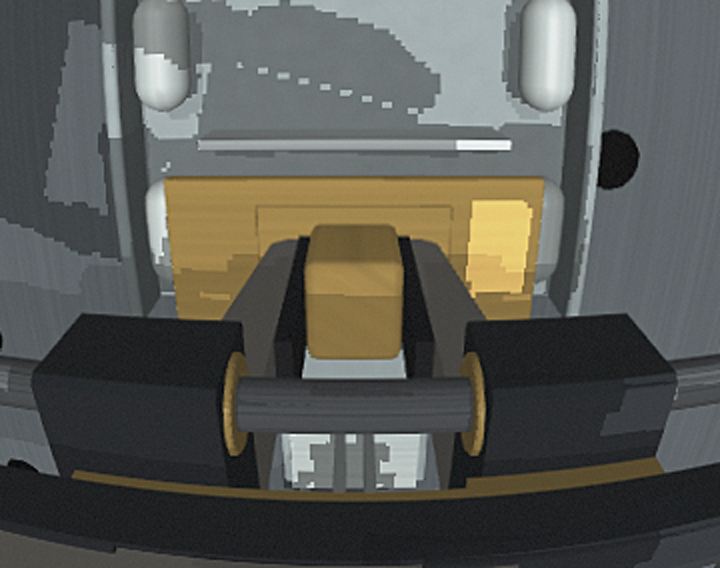

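```bash
python3 - <<'E'
from h import *
c=shot("wrist"); f=lambda u,v,z:onz(c,(u/2+80,v/2+100),z)-rk(0,-.066,0)
print(f(355,145,.032)@ey, f(355,178,.058)@ey, f(355,240,.092)@ey, f(166,178,.058)@ex,f(542,178,.058)@ex)
# left/right lug top edges, nose outer
print(f(190,50,.033)@ex,f(520,50,.033)@ex)
# push
hit=ctrl.servo_line(rk(0,-.066,.0235),velocity=.03,max_force=40); st(f"push {hit}")
E
```

```text
0.0332056729511469 0.02857016459203543 0.021772333776326223 -0.057218994009447986 0.05930508301853516
-0.0542859507282956 0.05706482948810178
push False t14.7 p [ 0.5909 -0.0236  0.0245] F [-2.7  0.   6.8] g 0.283
```

```bash
cat >> pick.py <<'E'
def home(bay):
    p=lambda z: rk(0,(bay-1)*.066,z)
    ctrl.gripper_to(.55); ctrl.servo_line(p(.10),velocity=.12); ctrl.gripper_to(0)
    hit=ctrl.servo_line(p(.050),velocity=.03,max_force=25); st(f"lug top contact {hit}")
    ctrl.servo_line(p(.12),velocity=.15)
E
python3 - <<'E'
from pick import *
home(0)
ctrl.reach([.47,.25,.28],down(np.pi/2+1.337))
w=shot("wrist"); save(w["img"],"w6.png")
for o in covers(w): print(o)
t=shot("top"); print([ o[:3] for o in covers(t) if o[2][0]<130 and o[2][1]>40]); st()
E
```

```text
lug top contact True t18.2 p [ 0.5902 -0.0234  0.0564] F [-0.7 -0.4  2.6] g 0.004
(array([0.81352448, 0.10616098]), np.float64(1.361103150461747), (692.6018676757812, 37.1678581237793), array([235.41864139, 341.86729858]))
(array([0.8837403 , 0.51720209]), np.float64(-1.564180193566772), (140.07752990722656, 44.14127731323242), array([422.02362205, 321.77165354]))
(array([ 0.58420892, -0.03463064]), np.float64(-0.02687662172107967), (105.41352844238281, 68.16541290283203), array([119.99333333, 260.21333333]))
(array([0.40291013, 0.25676855]), np.float64(1.3323411438469457), (119.1676254272461, 55.17190170288086), array([246.19354839, 115.37634409]))
[(array([0.40127438, 0.24560689]), np.float64(1.3289657203233247), (100.27591705322266, 55.272804260253906)), (array([ 0.59371112, -0.02579881]), np.float64(0.010481345885873313), (118.91703033447266, 53.00056076049805))]
 t20.1 p [0.4702 0.2491 0.2789] F [-0.4 -0.2 -0.4] g 0.002
```

```bash
python3 - <<'E'
from pick import *
pick([.4027,.2553],1.336)
s=st()
if s["grip_width"]>.2:
    ctrl.reach([.42,.03,.14],down(YAW+np.pi/2))
    place(1)
    w=shot("wrist"); save(w["img"][100:,80:440],"w7.png",2)
E
```

```text
down False t23.2 p [0.4033 0.2555 0.0151] F [-0.3 -1.  -0. ] g 0.746
grip t24.0 p [0.4028 0.2554 0.0145] F [-0.4 -0.3  0.2] g 0.282
lift t25.0 p [0.4019 0.255  0.119 ] F [-0.2  0.2 -3.5] g 0.282
 t25.0 p [0.4019 0.255  0.119 ] F [-0.2  0.2 -3.5] g 0.282
over t26.6 p [0.5875 0.0437 0.1192] F [-0.2 -0.1 -2.9] g 0.282
False
pre t27.5 p [0.589  0.0425 0.0605] F [ 0.2 -0.3 -2.5] g 0.281
```

View pics/w7.png

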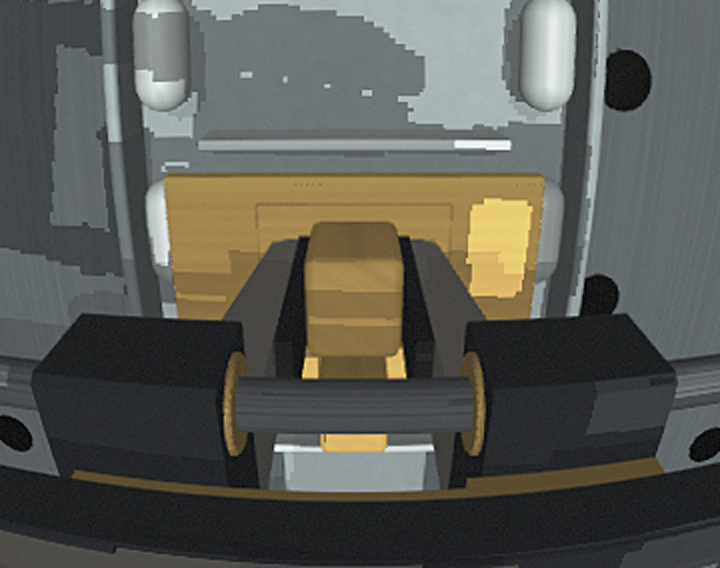

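```bash
python3 - <<'E'
from pick import *
hit=ctrl.servo_line(rk(0,-.0004,.0235),velocity=.03,max_force=40); st(f"push {hit}")
home(1)
t=shot("top");s=shot("scene")
for th in (1.8,1.85,1.9,1.95,2.0):
    h=[proj(c,rk(0,.132-.267*np.cos(th),.064+.267*np.sin(th)))*1.5 for c in(t,s)]
    print(th,np.round(h,1).tolist())
print([proj(c,rk(0,.132,.064))*1.5 for c in(t,s)])
im=lambda f,a:cv2.resize(cv2.imread("pics/"+f)[a[0]:a[1],a[2]:a[3]],(400,400),interpolation=cv2.INTER_CUBIC)
cv2.imwrite("pics/bar.png",np.hstack([im("top0.png",(180,280,210,310)),im("scene0.png",(280,380,410,510))]))
E
```

```text
push False t28.9 p [0.589  0.0421 0.0245] F [-2.2  0.3  7.7] g 0.278
lug top contact True t32.5 p [0.5884 0.0425 0.0564] F [-0.7  0.6  3.3] g 0.006
1.8 [[245.0, 224.8], [477.1, 286.4]]
1.85 [[237.3, 225.3], [484.5, 291.5]]
1.9 [[229.8, 225.8], [491.7, 296.8]]
1.95 [[222.6, 226.3], [498.7, 302.3]]
2.0 [[215.8, 226.9], [505.5, 308.1]]
[array([300.26237017, 244.40197738]), array([428.6128425 , 359.55123128])]
```

View pics/bar.png

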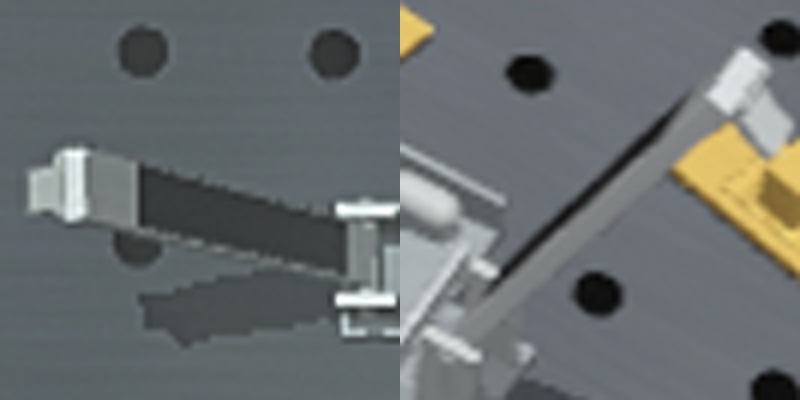

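```bash
cat > bar.py <<'E'
from h import *
R=down(YAW+np.pi/2); r=.215
p=lambda th: rk(0,.132-r*np.cos(th),.064+r*np.sin(th)-.019)
if __name__=="__main__":
    a=p(1.91)
    ctrl.servo_line(rk(0,0,.36),velocity=.25); ctrl.gripper_to(1)
    ctrl.reach([a[0],a[1],.36],R)
    hit=ctrl.servo_line(a,velocity=.08,max_force=6); st(f"at bar {hit}")
    if hit: raise SystemExit
    ctrl.gripper_to(0); s=st("pinch")
    if s["grip_width"]<.25: raise SystemExit
    for th in np.linspace(1.91,0,13)[1:]:
        hit=ctrl.servo_line(p(th),velocity=.12,max_force=35); s=st(f"{th:.2f} {hit}")
        if hit or s["grip_width"]<.25: break
E
python3 bar.py
```

```text
at bar False t38.0 p [0.583  0.246  0.2485] F [ 0.  -0.2  0.3] g 1.000
pinch t39.0 p [0.5833 0.246  0.2478] F [ 5.   0.4 -1.9] g 0.325
1.75 False t39.4 p [0.5843 0.2127 0.2567] F [ 5.8 -0.8 -1.7] g 0.326
1.59 False t39.8 p [0.5853 0.179  0.2606] F [ 5.5  0.1 -0.8] g 0.327
1.43 False t40.3 p [0.5863 0.1449 0.2593] F [ 4.2 -1.6  5.9] g 0.323
1.27 False t40.7 p [0.5874 0.1107 0.253 ] F [ 0.8 -3.3  9.2] g 0.320
1.11 False t41.1 p [0.5885 0.0774 0.2419] F [-3.7 -8.4 15.5] g 0.320
0.96 False t41.6 p [0.5895 0.0457 0.2259] F [ -6.8 -15.4  21.6] g 0.324
0.80 False t42.0 p [0.5904 0.0167 0.2049] F [-10.5 -23.5  25. ] g 0.318
0.64 False t42.4 p [ 0.5911 -0.0081  0.179 ] F [-12.6 -30.4  25.4] g 0.320
0.48 False t42.9 p [ 0.5916 -0.0276  0.1492] F [-10.8 -35.2  21. ] g 0.321
0.32 False t43.3 p [ 0.592  -0.0414  0.1165] F [ -7.4 -37.6  15.8] g 0.317
0.16 False t43.7 p [ 0.5921 -0.0494  0.082 ] F [ -5.3 -39.7  10.2] g 0.320
0.00 False t44.2 p [ 0.5922 -0.0519  0.0468] F [ -3.8 -40.6   3.6] g 0.322
```

```bash
python3 - <<'E'
from bar import *
ctrl.gripper_to(.5); s=st("open")
ctrl.servo_line(s["eef_pos"]*[1,1,0]+[0,0,.13],velocity=.12); ctrl.gripper_to(0)
q=rk(0,-.075,0)
ctrl.reach(q+[0,0,.12],R)
hit=ctrl.servo_line(q+[0,0,.062],velocity=.03,max_force=30); st(f"bar push {hit}")
ctrl.servo_line(q+[0,0,.16],velocity=.2)
ctrl.reach(rk(-.02,-.02,.33),down(YAW+np.pi/2)); st()
w=shot("wrist"); save(w["img"],"w8.png")
ctrl.reach(rk(-.14,-.17,.30),down(YAW)); w=shot("wrist"); save(w["img"][:300],"w9.png",1.5)
t=shot("top"); save(t["img"][100:230,180:370],"t9.png",4); st()
E
```

```text
open t44.6 p [ 0.5904 -0.0394  0.0446] F [-0.9 -0.2  0.2] g 0.502
bar push True t48.0 p [ 0.5906 -0.0325  0.0704] F [-0.7  0.1  5.2] g 0.009
 t49.4 p [0.5683 0.0217 0.327 ] F [-0.4 -0.1 -0.8] g 0.003
 t50.6 p [ 0.4537 -0.1311  0.2997] F [-0.2 -0.   0.1] g 0.003
```

View pics/w9.png

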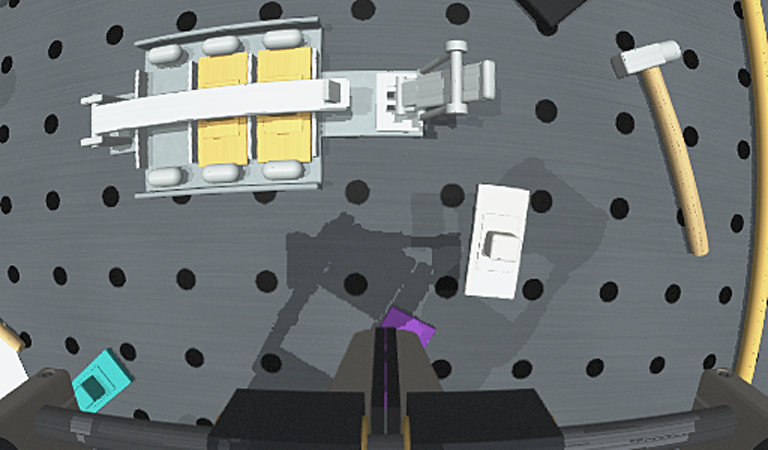

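```bash
python3 - <<'E'
import cv2,numpy as np
a=cv2.imread("pics/w9.png")[20:150,300:510]; b=cv2.imread("pics/t9.png")[80:400,400:760]
a=cv2.resize(a,(800,495),interpolation=cv2.INTER_CUBIC); b=cv2.resize(b,(400,356))
cv2.imwrite("pics/latch.png",a); cv2.imwrite("pics/latcht.png",b)
k=np.zeros((600,800,3),np.uint8); k[:396,:640]=cv2.resize(a,(640,396)); k[396:600,:230]=cv2.resize(b,(230,204)); 
w=cv2.imread("pics/w8.png"); k[396:600,232:504]=cv2.resize(w,(272,204)); cv2.imwrite("pics/latch3.png",k)
E
```

```text
(no output)
```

View pics/latch3.png

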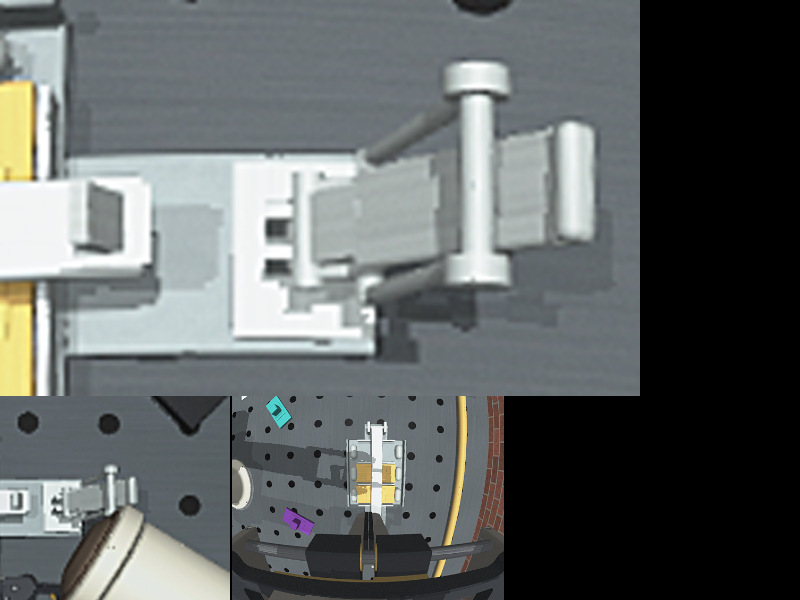

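```bash
python3 - <<'E'
from h import *
c=shot("wrist"); t=shot("top")
rel=lambda p:(np.round([(p-np.r_[C,0])@ex,(p-np.r_[C,0])@ey,p[2]],4))
X,e=tri(c,np.array([456.6,77.1])/1.5,t,np.array([486,236.5])/1.5); print("tri",rel(X),e)
for z in(.140,.147,.155): print(z,rel(onz(c,np.array([456.6,77.1])/1.5,z)),[rel(onz(c,np.array(u)/1.5,z))[0] for u in((456.6,40.4),(456.9,113.9))])
u=lambda a,b:np.array([300+a/3.046,20+b/3.046])/1.5
print("bar end",rel(onz(c,u(152,225),.070)))
print("tongue",[rel(onz(c,u(*k),.0925)) for k in((85,180),(85,248),(122,185),(122,248))])
print("lever tip",rel(onz(c,u(577,182),.153)))
a=cv2.imread("pics/top0.png")[205:265,430:510]; cv2.imwrite("pics/lt.png",cv2.resize(a,(800,600),interpolation=cv2.INTER_CUBIC))
E
```

```text
tri [-0.0075 -0.2145  0.1907] 0.0036351612840970268
0.14 [ 0.0024 -0.2207  0.14  ] [np.float64(0.0314), np.float64(-0.0256)]
0.147 [ 0.001  -0.2196  0.147 ] [np.float64(0.0294), np.float64(-0.0265)]
0.155 [-0.0007 -0.2183  0.155 ] [np.float64(0.027), np.float64(-0.0275)]
bar end [-1.000e-04 -1.374e-01  7.000e-02]
tongue [array([ 0.0097, -0.1207,  0.0925]), array([-0.0098, -0.1208,  0.0925]), array([ 0.0079, -0.1309,  0.0925]), array([-0.0101, -0.131 ,  0.0925])]
lever tip [-0.0007 -0.2424  0.153 ]
```

View pics/lt.png

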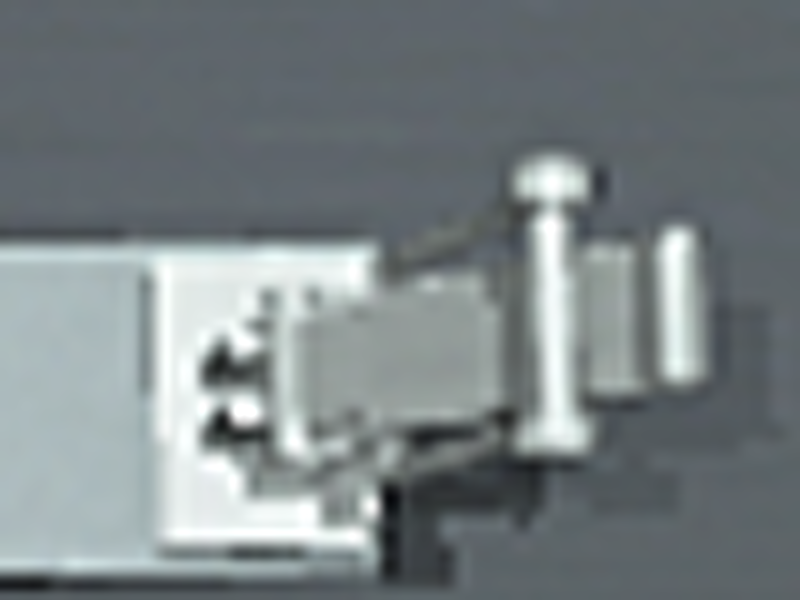

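```bash
cat > loop.py <<'E'
from h import *
T=np.deg2rad(20)
zt=-ez*np.cos(T)-ey*np.sin(T)
RT=np.stack([np.cross(ex,zt),ex,zt],1)   # jaws along rack x
if ((RT[:,0]@ey)<0): RT=np.stack([np.cross(-ex,zt),-ex,zt],1)
PV=np.array([-.187,.055])
def tcp(y,z,x=0.): return rk(x,y,z)+zt*.019
def arc(a,r): return PV[0]+r*np.cos(a),PV[1]+r*np.sin(a)
E
python3 - <<'E'
from loop import *
c=shot("top"); 
for z in(.147,.155): p=onz(c,np.array([485.3,235.5])/1.5,z)-np.r_[C,0]; print(z,(p@ex).round(4),(p@ey).round(4))
g=tcp(-.219,.150)
ctrl.gripper_to(1)
ctrl.reach(g-zt*.09,RT); st("pre"); print(ctrl.sense()["q"].round(2))
hit=ctrl.servo_line(g,velocity=.06,max_force=6); st(f"at {hit}")
w=shot("wrist"); save(w["img"][100:384,80:440],"w10.png",2)
E
```

```text
0.147 0.0007 -0.2227
0.155 -0.0004 -0.2213
pre t53.3 p [ 0.5941 -0.1523  0.2171] F [-0.4  0.2  0.4] g 0.996
[-0.28  0.22  1.57 -0.35  1.27 -0.21]
at False t54.9 p [ 0.5953 -0.1829  0.1326] F [-0.3  0.2 -0.5] g 0.999
```

View pics/w10.png

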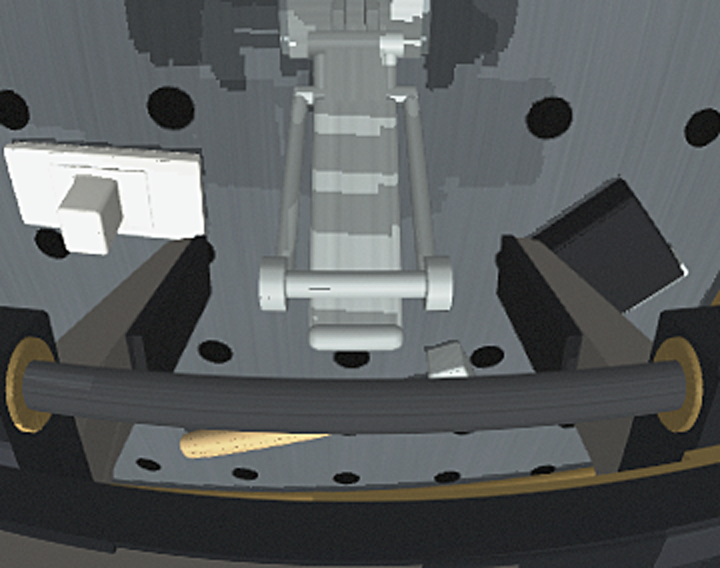

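```bash
python3 - <<'E'
from loop import *
w=shot("wrist"); s=ctrl.sense(); g=s["eef_pos"]-s["orientation"][:,2]*.019
pp=lambda p:((proj(w,p)-[80,100])*2).round(0)
print(pp(g),pp(g+ey*.005),pp(g+ez*.005),pp(g-ez*.005),pp(g+ex*.027),pp(g-ex*.027))
E
```

```text
[352. 297.] [352. 285.] [352. 310.] [352. 285.] [448. 296.] [257. 296.]
```

```bash
python3 - <<'E'
from loop import *
ctrl.servo_line(tcp(-.2205,.144,.001),velocity=.04,max_force=6)
ctrl.gripper_to(0); s=st("pinch")
if s["grip_width"]>.5:
    d0=np.array([-.2205,.144])-PV; a0=np.arctan2(d0[1],d0[0]); r0=np.hypot(*d0); print(np.rad2deg(a0),r0)
    for k in np.linspace(0,1,7)[1:]:
        a=a0+(np.deg2rad(37)-a0)*k; r=r0+(.093-r0)*k
        hit=ctrl.servo_line(tcp(*arc(a,r),.001),velocity=.10,max_force=30); s=st(f"{np.rad2deg(a):.0f} {hit}")
        if hit or s["grip_width"]<.5: break
    w=shot("wrist"); save(w["img"][100:384,80:440],"w11.png",2)
E
```

```text
pinch t56.0 p [ 0.5961 -0.1844  0.1263] F [-0.5 -0.2  0.6] g 0.582
110.62656306645448 0.09509600412215015
98 False t56.3 p [ 0.5953 -0.1644  0.1306] F [-0.3 -1.7 -2.3] g 0.581
86 False t56.7 p [ 0.5947 -0.1445  0.1312] F [-0.3 -2.6 -1.9] g 0.584
74 False t57.0 p [ 0.5943 -0.1248  0.1276] F [-1.8 -2.9 -1.2] g 0.585
62 False t57.4 p [ 0.5938 -0.1065  0.1197] F [-0.7 -2.9 -0.8] g 0.584
49 False t57.7 p [ 0.5933 -0.0903  0.1081] F [-1.9 -3.1 -1. ] g 0.584
37 False t58.1 p [ 0.5929 -0.0769  0.0935] F [-1.6 -3.3  0.1] g 0.583
```

View pics/w11.png

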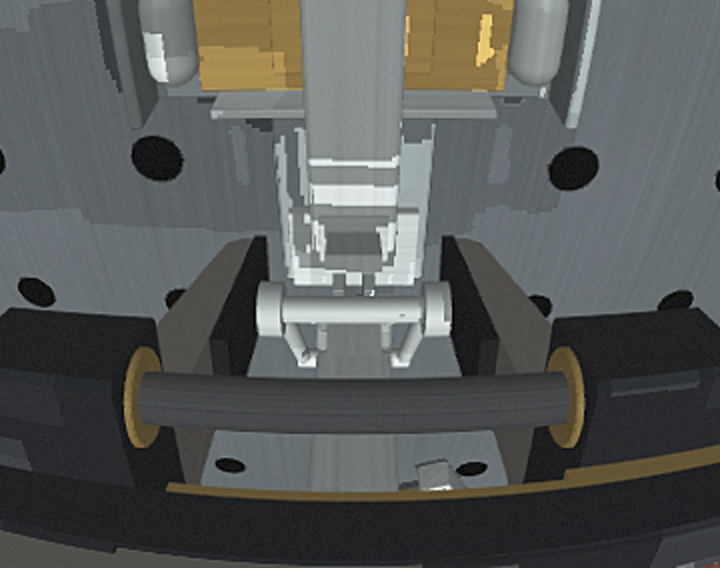

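```bash
python3 - <<'E'
from loop import *
w=shot("wrist"); f=lambda u,v,z:(lambda p:(round(p@ex,4),round(p@ey,4)))(onz(w,(u/2+80,v/2+100),z)-np.r_[C,0])
for v in(225,232,262,270): print(v,f(355,v,.0915),f(355,v,.075),f(355,v,.07))
for z in(.105,.111,.117): print("cb",f(354,309,z))
E
```

```text
225 (np.float64(0.0017), np.float64(-0.103)) (np.float64(0.0018), np.float64(-0.1167)) (np.float64(0.0018), np.float64(-0.1208))
232 (np.float64(0.0017), np.float64(-0.1058)) (np.float64(0.0018), np.float64(-0.1197)) (np.float64(0.0018), np.float64(-0.1239))
262 (np.float64(0.0017), np.float64(-0.118)) (np.float64(0.0018), np.float64(-0.1335)) (np.float64(0.0018), np.float64(-0.1382))
270 (np.float64(0.0018), np.float64(-0.1215)) (np.float64(0.0018), np.float64(-0.1374)) (np.float64(0.0018), np.float64(-0.1422))
cb (np.float64(0.0014), np.float64(-0.125))
cb (np.float64(0.0014), np.float64(-0.1184))
cb (np.float64(0.0014), np.float64(-0.1119))
```

```bash
python3 - <<'E'
from loop import *
def go(y,z,f=12,v=.05):
    hit=ctrl.servo_line(tcp(y,z,.001),velocity=v,max_force=f); s=st(f"{y} {z} {hit}"); 
    q=s["eef_pos"]-zt*.019-np.r_[C,0]; print("   grasp y %.4f z %.4f"%(q@ey,q[2])); return hit
go(-.104,.107)
for z in(.100,.094,.088,.083,.079):
    if go(-.104,z,8): break
w=shot("wrist"); save(w["img"][100:384,80:440],"w12.png",2)
E
```

```text
-0.104 0.107 False t58.5 p [ 0.5929 -0.0682  0.0898] F [-2.1 -4.4  2.3] g 0.586
   grasp y -0.1043 z 0.1076
-0.104 0.1 True t58.7 p [ 0.593  -0.0672  0.0834] F [-1.   2.   3.7] g 0.582
   grasp y -0.1033 z 0.1012
```

View pics/w12.png

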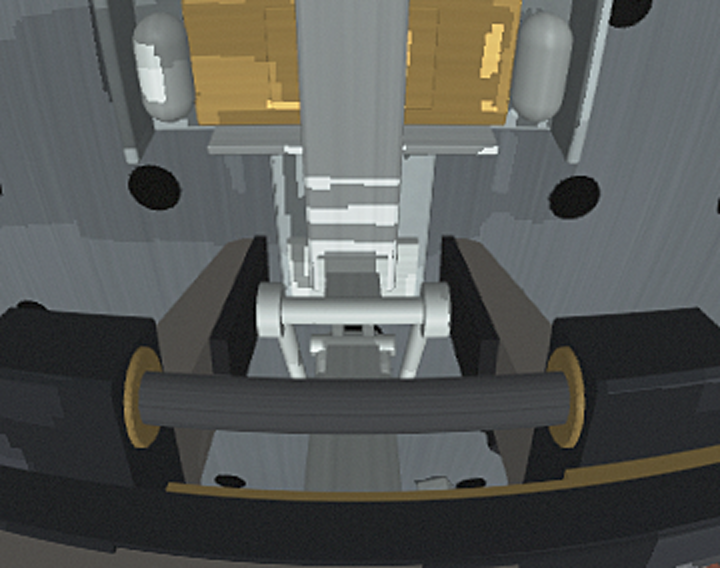

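```bash
python3 - <<'E'
from loop import *
w=shot("wrist"); f=lambda u,v,z:round((onz(w,(u/2+80,v/2+100),z)-np.r_[C,0])@ey,4)
print("base",f(352,256,.07),"top",f(352,295,.0915))
for z in(.096,.099,.102,.105): print("cb",z,f(354,310,z))
print("cam",w["T"][:3,3]-np.r_[C,0])
E
```

```text
base -0.1167 top -0.1132
cb 0.096 -0.1151
cb 0.099 -0.1118
cb 0.102 -0.1085
cb 0.105 -0.1052
cam [0.00078121 0.01853147 0.21759908]
```

```bash
cat >> loop.py <<'E'
def go(y,z,f=12,v=.05):
    hit=ctrl.servo_line(tcp(y,z,.001),velocity=v,max_force=f); s=st(f"{y} {z} {hit}")
    q=s["eef_pos"]-zt*.019-np.r_[C,0]; print("   grasp y %.4f z %.4f"%(q@ey,q[2])); return hit
E
python3 - <<'E'
from loop import *
for y in(-.101,-.0985,-.096):
    if go(y,.103,12): break
w=shot("wrist"); save(w["img"][100:384,80:440],"w13.png",2)
f=lambda u,v,z:round((onz(w,(u/2+80,v/2+100),z)-np.r_[C,0])@ey,4)
# crossbar rows: bright band in column strips right/left of tongue
g=cv2.cvtColor(w["img"],cv2.COLOR_RGB2GRAY)[100:384,80:440]
for u in(150,155,160,176,195,200): print(u*2,g[110:180:2,u].tolist())
E
```

```text
-0.101 0.103 False t59.1 p [ 0.5929 -0.065   0.0853] F [ 1.  -1.6  0.4] g 0.587
   grasp y -0.1011 z 0.1032
-0.0985 0.103 False t59.3 p [ 0.5928 -0.0625  0.0852] F [ 1.9 -2.5  0. ] g 0.583
   grasp y -0.0986 z 0.1030
-0.096 0.103 False t59.6 p [ 0.5927 -0.0606  0.0852] F [ 2.5 -6.3 -2. ] g 0.581
   grasp y -0.0967 z 0.1031
300 [95, 99, 100, 96, 96, 96, 108, 112, 121, 123, 143, 155, 150, 153, 148, 140, 140, 223, 230, 141, 109, 144, 178, 204, 216, 209, 91, 106, 107, 107, 107, 108, 87, 97, 136]
310 [177, 126, 124, 122, 119, 188, 181, 186, 120, 124, 135, 134, 149, 154, 110, 120, 121, 171, 215, 142, 107, 145, 174, 202, 217, 209, 100, 103, 104, 104, 102, 105, 106, 105, 104]
320 [206, 137, 139, 140, 128, 231, 223, 225, 186, 139, 139, 142, 113, 124, 122, 123, 123, 127, 124, 97, 108, 144, 174, 203, 217, 209, 112, 105, 107, 107, 92, 128, 147, 129, 106]
352 [209, 136, 138, 139, 129, 231, 223, 225, 192, 138, 139, 140, 115, 124, 122, 125, 95, 98, 98, 86, 108, 141, 171, 203, 221, 209, 153, 8, 16, 13, 85, 124, 82, 83, 85]
390 [229, 129, 137, 140, 137, 194, 228, 226, 225, 230, 229, 225, 225, 223, 221, 218, 216, 214, 215, 133, 107, 144, 174, 202, 219, 210, 110, 108, 109, 108, 94, 130, 145, 181, 116]
400 [166, 165, 166, 162, 163, 166, 137, 104, 195, 206, 202, 209, 203, 206, 200, 198, 206, 197, 207, 128, 108, 144, 176, 204, 219, 209, 101, 109, 109, 110, 109, 108, 111, 112, 109]
```

```bash
python3 - <<'E'
from loop import *
for z in(.099,.095,.090,.085,.080):
    if go(-.097,z,10): break
E
```

```text
-0.097 0.099 False t59.9 p [ 0.5925 -0.0607  0.0814] F [ 0.8 -0.9  2. ] g 0.582
   grasp y -0.0968 z 0.0992
-0.097 0.095 False t60.1 p [ 0.5925 -0.0599  0.0772] F [-0.2  5.2  5.2] g 0.583
   grasp y -0.0960 z 0.0950
-0.097 0.09 False t60.4 p [ 0.5924 -0.06    0.072 ] F [-0.9  4.5  3.6] g 0.581
   grasp y -0.0960 z 0.0899
-0.097 0.085 False t60.6 p [ 0.5924 -0.0602  0.067 ] F [-0.7  4.8  3. ] g 0.582
   grasp y -0.0963 z 0.0849
-0.097 0.08 False t60.9 p [ 0.5924 -0.0605  0.062 ] F [-1.2  5.   2.9] g 0.583
   grasp y -0.0966 z 0.0799
```

```bash
python3 - <<'E'
from loop import *
go(-.097,.077,10)
for y in(-.100,-.103,-.106,-.109,-.112,-.115,-.118,-.121):
    if go(y,.078,9,.03): break
w=shot("wrist"); save(w["img"][100:384,80:440],"w14.png",2)
E
```

```text
-0.097 0.077 False t61.1 p [ 0.5924 -0.0608  0.0592] F [-0.3  4.2  4.2] g 0.580
   grasp y -0.0969 z 0.0771
-0.1 0.078 False t61.4 p [ 0.5925 -0.064   0.0601] F [0.2 3.6 2.5] g 0.584
   grasp y -0.1001 z 0.0779
-0.103 0.078 False t61.6 p [ 0.5926 -0.067   0.06  ] F [0.  3.7 2.2] g 0.585
   grasp y -0.1031 z 0.0778
-0.106 0.078 False t61.9 p [ 0.5926 -0.0699  0.0598] F [ 0.1  3.  -0.3] g 0.580
   grasp y -0.1060 z 0.0777
-0.109 0.078 False t62.1 p [ 0.5927 -0.0726  0.0596] F [ 2.   4.7 -1.3] g 0.582
   grasp y -0.1087 z 0.0775
-0.112 0.078 False t62.4 p [ 0.5927 -0.0751  0.0593] F [ 2.6  5.5 -2.4] g 0.581
   grasp y -0.1111 z 0.0771
-0.115 0.078 False t62.6 p [ 0.5927 -0.0763  0.0588] F [ 1.9 11.9 -3.9] g 0.583
   grasp y -0.1124 z 0.0766
-0.118 0.078 False t62.9 p [ 0.5928 -0.0767  0.0582] F [ 2.  21.6 -1.7] g 0.586
   grasp y -0.1128 z 0.0760
-0.121 0.078 False t63.1 p [ 0.5927 -0.0771  0.0575] F [ 2.1 30.4 -1.4] g 0.587
   grasp y -0.1132 z 0.0753
```

View pics/w14.png

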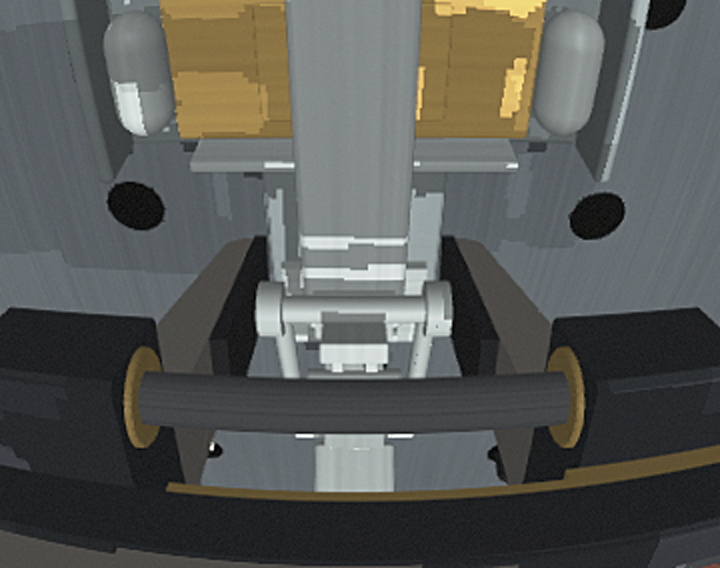

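```bash
python3 - <<'E'
from loop import *
go(-.1125,.077,40)
ctrl.gripper_to(.85); s=st("released")
ctrl.servo_line(s["eef_pos"]-zt*.11,velocity=.12); ctrl.gripper_to(0); st("clear")
P=np.array([-.178,.055]); L=.085
def tip(ph,off=0.): 
    d=.003+off
    return rk(.001,P[0]-L*np.cos(ph)+d*np.sin(ph),P[1]+L*np.sin(ph)+d*np.cos(ph))
ctrl.reach(tip(1.3,.04),RT); st("pre")
ctrl.servo_line(tip(1.25,.0),velocity=.06,max_force=10); st()
for ph in np.arange(1.1,-.01,-.1):
    hit=ctrl.servo_line(tip(ph),velocity=.06,max_force=30); st(f"{ph:.2f} {hit}")
    if hit: break
w=shot("wrist"); save(w["img"][60:384],"w15.png",1.5)
E
```

```text
-0.1125 0.077 False t63.5 p [ 0.5928 -0.076   0.0586] F [ 2.3  5.6 -4.3] g 0.584
   grasp y -0.1121 z 0.0764
released t64.1 p [ 0.5929 -0.0767  0.0593] F [-0.3  0.3  0.4] g 0.850
clear t66.3 p [ 0.5918 -0.0391  0.1627] F [0.5 0.5 0.4] g 0.002
pre t66.7 p [ 0.5937 -0.1176  0.1481] F [0.6 0.4 0.3] g 0.004
 t67.6 p [ 0.5954 -0.1593  0.1367] F [-0.3 -0.   0.3] g 0.007
1.10 False t68.0 p [ 0.5955 -0.1716  0.1319] F [-0.7  0.3 -0.2] g -0.002
1.00 False t68.3 p [ 0.5957 -0.1791  0.1278] F [0.5 0.4 0.1] g 0.007
0.90 False t68.5 p [ 0.5959 -0.1862  0.1231] F [-0.5 -0.6 -0.1] g 0.003
0.80 False t68.8 p [ 0.5961 -0.1928  0.1177] F [-0.1 -0.2  0. ] g 0.006
0.70 False t69.1 p [ 0.5962 -0.1988  0.1116] F [-0.4  0.1  0.1] g 0.006
0.60 False t69.4 p [ 0.5963 -0.2041  0.105 ] F [-0.1  0.7  0.9] g 0.005
0.50 False t69.7 p [ 0.5964 -0.2087  0.0978] F [ 0.3 -0.1  0.2] g 0.006
0.40 False t70.0 p [ 0.5965 -0.2126  0.0902] F [ 0.4 -0.  -0.2] g 0.003
0.30 False t70.3 p [ 0.5966 -0.2157  0.0823] F [ 0.6  0.6 -0.1] g 0.005
0.20 False t70.6 p [ 0.5966 -0.218   0.074 ] F [ 0.3 -0.2 -0.7] g 0.005
0.10 False t70.9 p [ 0.5966 -0.2195  0.0656] F [0.5 0.2 0.1] g 0.006
-0.00 True t71.1 p [ 0.5987 -0.2208  0.061 ] F [-3.7  3.6 10.4] g 0.006
```

```bash
python3 - <<'E'
from loop import *
s=ctrl.sense(); ctrl.servo_line(s["eef_pos"]-zt*.08,velocity=.12)
ctrl.reach(rk(-.16,-.16,.26),down(YAW)); w=shot("wrist"); st()
k=np.zeros((600,800,3),np.uint8)
k[:330,:800]=cv2.resize(w["img"][20:152,150:470],(800,330),interpolation=cv2.INTER_CUBIC)
t=shot("scene"); a=t["img"][130:220,150:280]; k[330:600,:390]=cv2.resize(a,(390,270),interpolation=cv2.INTER_CUBIC)
b=shot("top")["img"][120:210,240:370]; k[330:600,400:790]=cv2.resize(b,(390,270),interpolation=cv2.INTER_CUBIC)
save(k,"w16.png")
E
```

```text
t73.2 p [ 0.4331 -0.1221  0.2591] F [0.2 0.1 0.5] g 0.001
```

```bash
python3 - <<'E'
from loop import *
w=shot("wrist")
# w14 hypothetical camera
c=dict(w); T=np.eye(4); T[:3,:3]=RT; T[:3,3]=[.5927,-.0771,.0575]; c["T"]=T@w["hand_eye"]
for ph in(0,.2,.5,1.,1.3):
    a=[]
    for L in(.05,.085,.113):
        p=rk(.001,-.178-L*np.cos(ph)+.003*np.sin(ph),.055+L*np.sin(ph)+.003*np.cos(ph)); a.append(((proj(c,p)-[80,100])*2).round(0).tolist())
    print("w14 row",ph,a)
g=cv2.cvtColor(w["img"],cv2.COLOR_RGB2GRAY)
def prof(x,z,y0=-.10,y1=-.32,n=45): return [int(g[int(round(v)),int(round(u))]) for u,v in (proj(w,rk(x,y,z)) for y in np.linspace(y0,y1,n))]
for x in(-.03,-.022,-.008,.001,.012,.024,.032): print(x,prof(x,.058))
def img16(z=.07): pass
# probes
R=down(YAW+np.pi/2); ctrl.gripper_to(0)
for y in(-.280,-.24):
    ctrl.reach(rk(.001,y,.13),R)
    hit=ctrl.servo_line(rk(.001,y,.045),velocity=.03,max_force=8); st(f"probe {y} {hit}")
    ctrl.servo_line(rk(.001,y,.13),velocity=.2)
E
```

```text
w14 row 0 [[356.0, 443.0], [355.0, 477.0], [355.0, 499.0]]
w14 row 0.2 [[356.0, 460.0], [355.0, 505.0], [355.0, 535.0]]
w14 row 0.5 [[356.0, 482.0], [355.0, 544.0], [355.0, 586.0]]
w14 row 1.0 [[356.0, 502.0], [356.0, 589.0], [356.0, 653.0]]
w14 row 1.3 [[356.0, 500.0], [356.0, 597.0], [356.0, 675.0]]
-0.03 [103, 126, 164, 116, 131, 125, 124, 92, 92, 94, 157, 121, 183, 171, 164, 157, 160, 148, 209, 222, 255, 104, 109, 109, 110, 112, 110, 109, 108, 107, 108, 109, 111, 108, 109, 110, 110, 112, 112, 110, 111, 109, 110, 110, 111]
-0.022 [61, 157, 166, 254, 227, 104, 111, 87, 123, 142, 137, 140, 146, 165, 183, 204, 222, 226, 229, 227, 255, 58, 59, 60, 61, 61, 56, 58, 67, 76, 69, 68, 63, 71, 74, 81, 111, 106, 95, 107, 107, 107, 109, 77, 115]
-0.008 [243, 243, 244, 222, 153, 253, 243, 255, 179, 176, 180, 193, 252, 242, 244, 225, 201, 208, 240, 248, 246, 245, 242, 242, 241, 241, 241, 241, 239, 238, 239, 239, 236, 237, 237, 235, 236, 239, 137, 224, 106, 109, 29, 28, 33]
0.001 [242, 242, 243, 231, 125, 128, 247, 248, 182, 180, 178, 194, 247, 241, 68, 113, 202, 206, 241, 242, 241, 240, 237, 238
[... 251 characters left out ...]
, 235, 231, 231, 231, 231, 229, 233, 229, 228, 234, 190, 195, 105, 108, 106, 107, 107]
0.024 [32, 61, 79, 241, 157, 203, 213, 219, 228, 230, 231, 229, 227, 212, 129, 93, 102, 107, 105, 107, 111, 112, 109, 107, 109, 110, 109, 106, 108, 108, 108, 108, 107, 108, 110, 108, 111, 112, 112, 111, 110, 112, 109, 111, 107]
0.032 [94, 72, 208, 238, 201, 108, 110, 108, 114, 112, 112, 112, 108, 109, 113, 111, 112, 114, 108, 110, 111, 110, 112, 112, 112, 112, 110, 111, 111, 112, 110, 110, 107, 109, 109, 110, 110, 107, 107, 108, 108, 106, 108, 107, 105]
probe -0.28 True t77.1 p [ 0.5976 -0.2373  0.0583] F [-0.9  1.5  5.2] g 0.002
probe -0.24 True t80.0 p [ 0.5965 -0.1974  0.0584] F [-1.5  0.6  5.7] g 0.005
```

```bash
python3 - <<'E'
from loop import *
R=down(YAW+np.pi/2)
ctrl.reach(rk(.001,-.263,.12),R)
hit=ctrl.servo_line(rk(.001,-.263,.050),velocity=.03,max_force=25); st(f"press {hit}")
ctrl.servo_line(rk(.001,-.263,.15),velocity=.2)
for x in(.034,-.033):
    ctrl.reach(rk(x,-.113,.13),R)
    hit=ctrl.servo_line(rk(x,-.113,.065),velocity=.03,max_force=5); st(f"knob {x} {hit}")
    ctrl.servo_line(rk(x,-.113,.14),velocity=.2)
ctrl.reach(rk(-.06,-.16,.26),down(YAW)); w=shot("wrist"); st()
g=cv2.cvtColor(w["img"],cv2.COLOR_RGB2GRAY)
P=np.array([[proj(w,rk(x,y,.076)) for y in np.arange(-.08,-.31,-.006)] for x in np.arange(.04,-.041,-.004)],np.float32)
I=cv2.remap(g,P[...,0],P[...,1],cv2.INTER_LINEAR)
for r in I: print("".join("%4d"%v for v in r))
E
```

```text
press True t82.6 p [ 0.5972 -0.2203  0.0583] F [-1.6  1.9  7. ] g 0.005
knob 0.034 True t85.4 p [ 0.6259 -0.0695  0.0812] F [-2.5  0.3  5.5] g 0.000
knob -0.033 True t87.7 p [ 0.5589 -0.0714  0.0809] F [-1.3 -0.7  6.8] g 0.002
 t89.5 p [ 0.5328 -0.1188  0.2588] F [0.6 0.3 0.2] g 0.006
 207 211 210 210 152 133  92 102 105 103 103 105 103 104 105 104 104 104 104 104 103 104 103 103 104 102 102 100 100 100 101 100 101 102 101  99 101 101 103
 206 212 210 211 173 122  90 101 101 101 102 103 104 103 102 104 103 104 105 104 104 104 102 103 101 101 100 102 101 100 101 102 100 102 103 102 102 103 102
 208 211 209 211 149 107 116 121 115 111 109 106 106 107 109 104 110 111 111 119 103 102 100 100 101 102 101  99 100 102 100 103 101 102 105 104 103 101 101
 200 204 207 211 128 106 207 190 190 185 173 169 186 182 218 209 215 219 221 226  72 104 103 104 103 103 103 102 101 100 101 101 100  99  97 101  99  99 102
 213 214 217 213 132 103 219 190 166 159 155 166 165 159 165 189 207 211 218 216  85  95 100 101 101 101 101 102 100 101 103 104  91 101 102 103 100  99 100
 213 214 216 212 163 115 192 
[... 1782 characters left out ...]
  99  88  88  90  90  91  90  90  90  91  89  91  89  90  90  91  90  90
 204 209 205 207 130 122  80  67  92  97  96  97  97  96  99 100  88  88  86  88 102  99  95  91  91  92  93  92  92  93  91  90  90  89  89  90  87  87  88
 204 209 207 208 142 126  60  70  65 103 100 101  99 100  99  99  89  90  90  89  95 100  94  90  91  91  91  91  90  89  90  90  90  90  91  90  90  89  90
 203 207 205 207 139  89  56  66  84  84  96  98  98  97  99  99  88  88  88  90  95 101  96  92  92  93  92  92  91  89  92  88  89  89  86  92  92  91  90
 207 208 205 209 137  88  59  68  68  68  76  78  76  78  99 101  90  90  90  90  91 100  97  95  92  91  91  91  89  90  88  90  88  90  89  88  89  89  89
```

```bash
python3 - <<'E'
from h import *
ctrl.reach([.35,-.25,.35],down(0)); t=shot("top")
print([(o[0].round(3),np.round(o[2])) for o in covers(t,amin=100)]); st(); ctrl.close_job()
E
```

```text
[(array([-0.047,  0.738]), array([70., 26.])), (array([-0.042,  0.705]), array([75., 18.])), (array([0.316, 0.444]), array([96., 19.])), (array([ 0.558, -0.026]), array([53., 47.])), (array([0.555, 0.041]), array([56., 50.])), (array([0.632, 0.043]), array([53., 35.])), (array([ 0.634, -0.025]), array([53., 38.])), (array([ 0.563, -0.477]), array([234.,  26.])), (array([ 0.774, -0.258]), array([1354.,  573.])), (array([0.884, 0.552]), array([125.,  29.]))]
 t90.5 p [ 0.3506 -0.2494  0.3492] F [0.7 0.  0.2] g 0.002
the job is handed in; nothing more can be done
```

I packed both brass covers, closed and latched the clamp bar, and handed the job in at about 90 s. Only two covers were there; I saw no third in any view.

Last checks:
- **Covers:** they are in bays 0 and 1. I felt both lug tops at 56 mm, which is the height for fully home.
- **Clamp bar:** its top face is at 70 mm, so it is fully down.
- **Loop:** the pictures show the crossbar on the hinge side of the keeper tongue, and a pull towards the latch was blocked by the tongue. Both crossbar knobs were felt at about 81 mm; seated should be 82 mm.
- **Lever:** it lies flat at 58 mm at three points along its length and did not move under a 25 N press.
- **Other tools:** I did not touch the look-alikes or the other tools.

Some things did not go as planned:
- **Lever closing:** the lever was already flat when I came to push it. It seems to have gone down while I was drawing the crossbar onto its seat, so my press only confirmed it and I never felt it snap past centre.
- **Crossbar position:** two wrist-camera estimates of the seat disagreed by several millimetres, so I found it by feel.
- **Final latch check:** the picture limit was reached before I could view the finished latch. That check rests on touch and on pixel values.
- **Bar pull:** the pinched bar pulled on the arm with about 40 N near the bottom of its swing. The grip held, the pull was well under the 120 N wrist limit, and it vanished on release.

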